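Fill the empty well and pin the concentrator's guide bracket

TASK

Get the concentrator ready: first stand the spare vial in the one empty well of its block, fully down and upright, and let go of it. Then take the longer steel rod from the rod rest and thread it from above through the upper and then the lower bushing of the guide bracket, until its tip is about midway between the lower bushing and the base plate, not resting on the plate; finish with the gripper still holding the rod there, still. Leave the vials in place, the short rod and everything else where they are.

Things in the scene. Friction and masses are not known exactly. Their poses are not given: they have to be found in the camera images.
- concentrator: Fixed concentrator; origin on the table, z up, long side along y. Block 90 x 230 x 50 mm (y -155 to 75 mm) with a row of four wells; at its +y end a guide bracket: base plate 8 mm thick, column (x +-30, y 165 to 195 mm, 130 mm tall), two level arms one above the other (x +-25, y 105 to 175 mm, 15 mm thick), each with a vertical bore, both on the axis x = 0, y = 130 mm. Nothing is higher than 130 mm.
- well0 (a point): Centre of the mouth of well 0 (block top, 50 mm above the table). Bore 26 mm, 22 mm deep (floor 28 mm above the table). Wells are 50 mm apart along the concentrator's y, well 0 at the far end from the bracket. Three of the four hold a vial; which one is empty varies.
- well1 (a point): Centre of the mouth of well 1 (block top, 50 mm above the table). Bore 26 mm, 22 mm deep (floor 28 mm above the table). Wells are 50 mm apart along the concentrator's y, well 0 at the far end from the bracket. Three of the four hold a vial; which one is empty varies.
- well2 (a point): Centre of the mouth of well 2 (block top, 50 mm above the table). Bore 26 mm, 22 mm deep (floor 28 mm above the table). Wells are 50 mm apart along the concentrator's y, well 0 at the far end from the bracket. Three of the four hold a vial; which one is empty varies.
- well3 (a point): Centre of the mouth of well 3 (block top, 50 mm above the table). Bore 26 mm, 22 mm deep (floor 28 mm above the table). Wells are 50 mm apart along the concentrator's y, well 0 at the far end from the bracket. Three of the four hold a vial; which one is empty varies.
- bush_upper (a point): Centre of the upper mouth of the upper bushing, 130 mm above the table; bore 15 mm with a 3 mm chamfer, 15 mm long (130 down to 115 mm).
- bush_lower (a point): Centre of the upper mouth of the lower bushing, 75 mm above the table; bore 15 mm with a 3 mm chamfer, 15 mm long (75 down to 60 mm). Below it is open space down to the base plate's top, 8 mm above the table.
- vial_a: Capped brown vial like the spare, already standing in one of the wells (which one varies). Origin at the centre of its underside, 28 mm above the table.
- vial_b: Capped brown vial like the spare, already standing in one of the wells (which one varies). Origin at the centre of its underside, 28 mm above the table.
- vial_c: Capped brown vial like the spare, already standing in one of the wells (which one varies). Origin at the centre of its underside, 28 mm above the table.
- spare_vial: Spare vial standing on the table in front of the concentrator: a 24 mm cylinder, brown glass with a white cap of the same width, 72 mm tall, 35 g. Origin at the centre of its underside, z up.
- rod_rest: Fixed grey block, 60 x 130 x 45 mm (x, y, z), origin at the centre of its underside, with two vertical 13.5 mm sockets 35 mm deep (floor 10 mm above the table), at y = -40 and +40 mm.
- guide_rod: Guide rod, the longer of two plain steel rods standing upright in the rod rest: 12 mm thick, 190 mm long, about 165 g, the lowest 4 mm tapered to an 8.4 mm flat foot. Origin at the centre of its lower tip, z along the rod to its top. Stands in either socket, 35 mm of it inside, its top 200 mm above the table.
- short_rod: The shorter steel rod in the other socket, 12 mm thick and 110 mm long, not to be used. Origin at its lower tip, z up.
- reagent_bottle: Bystander, loose: brown glass bottle with a black cap, 56 mm across, 100 mm tall. Origin at the centre of its underside.
- small_jar: Bystander, loose: small clear glass jar, 34 mm across, 45 mm tall, standing between the rod rest and the concentrator. Origin at the centre of its underside.
- beaker: Bystander, loose: glass beaker, 70 mm across, 90 mm tall. Origin at the centre of its underside.
- well_plate: Bystander, loose: flat white well plate, 85 x 127 x 14 mm. Origin at the centre of its underside.
- trough: Bystander, loose: white open reagent trough, 50 x 130 x 35 mm. Origin at the centre of its underside.
- tip_box: Bystander, loose: grey pipette-tip box with a clear lid, 85 x 120 x 70 mm. Origin at the centre of its underside.
Things that resemble listed ones, but are neither listed nor needed, are in the scene too. What is shaped like the vial_a but blue is not meant. Leave any yellow look-alike of the vial_c alone.

How it is judged:
By the outcome, as a careful person would: the job done as asked, in the order asked, and still so for the second after the job is handed in, while the arm keeps its last pose, push and grip.
It also fails if it takes over 64 s, if anything falls off the work surface, if the arm or the gripper's body presses on something with over 40 N, if the wrist force passes 120 N, or if a joint passes its speed limit or range.

ROBOT

A 7-joint arm with a two-finger parallel gripper is mounted at the origin on the work surface. World frame = base frame: x ahead of the robot, y to its left, z up, the work surface at z = 0. Lengths are in m, angles in rad, forces in N, time in s.
With the tool pointing down it reaches from about 0.35 to 0.9 m from the base axis. Payload 8.1 kg.
Tool frame: the origin (TCP) lies on the centre line of the jaws, within the pads' length; the fingertips stand 19 mm ahead of it and the grasp point (between the pads) is the TCP (arm.tip_reach is the distance from the TCP to the fingertips, in m); z points along the fingers, y is the line along which they close (so a half turn about z gives the same grasp; the last joint's range is limited). The gripper opens to 92 mm and grips with 3 to 60 N. Pads are 19 mm wide; open, the fingers measure 130 mm over their backs; the gripper's body (75 mm by 190 mm) begins 47 mm behind the grasp point.
Start: joints at [-1.397, 0.434, 0.025, 1.573, -0.012, 1.134, -0.075], TCP at [0.171, 0.601, 0.246] pointing down, gripper open.
Joint ranges: [-2.62, 2.62], [-0.44, 2.09], [-1.27, 1.32], [0.08, 2.57], [-1.32, 4.46], [0.12, 2], [-2.74, 2.74]. Speed limits (rad/s): [2.22, 2.22, 3.01, 3.01, 3.14, 3.14, 3.14].

INTERFACE

Orientations are given as a rotation vector (axis times angle).
In Python, from cell import arm gives the robot as it stands.
- The arm moves only by the tool arm_command, never from a script. Its argument "targets" is a list that holds one entry, the list of rows, each a list of 6 numbers: the shift along the tool's x, y, z in m, then the turn, a rotation vector about the tool's x, y, z in rad. A call has 1 to 10 rows; each row shifts and turns the commanded pose from where the row before left it, along the tool's axes as they then stand; what a row does not reach is not made up. A row lasts 1/8 s, in which the tool goes at most 62.5 mm and 10.7 degrees, less where a joint would pass 70% of its speed; a pose out of reach is approached as far as the arm can. A call with a gripper value outside its range is refused whole. "jaw" is the finger opening in m, from 0 to 0.0918, set as the call begins (left out, the last holds). The fingers move at their own pace and stop on an object; "newtons" is the grip in N (left out, the last holds). Time passes only in rows, so rows that do not move let the fingers close. It gives the time, the measured TCP pose, the force, the opening and the grip force at its end, in the units of the state.
- arm.observe(): the state, without advancing time (a new reading comes with each control period).
- arm.get_image(name): name is "scene" or "side" or "wrist"; returns a dict with "pixels" (400x640x3 uint8, red, green, blue), "z_map" (400x640 float32, m along the optical axis (not along the pixel's ray), 0 where there is no reading), "fx", "fy", "cx", "cy" (pixels), "dist" ([k1, k2, p1, p2, k3] as OpenCV has them; the pictures are not rectified), "xyz" and "rotation" of the camera in the world; the wrist camera has in their place "T_tool_cam" (4x4, takes a point from camera to tool coordinates, whose origin is the TCP and whose axes are the flange's). Camera axes: x right, y down, z forward; pixel columns grow to the right and rows downward; lengths in m; the calibration is good to about 2 mm. A picture is of the moment at which its call begins: read the wrist's pose just before it.
- arm.sign_off(): hands the job in; it is judged then, once.
The state is a dict: "clock": time; "joints": joint angles; "dq": joint speeds; "joint_efforts": joint torques, N m; "position": TCP position; "ee_rot": TCP orientation; "force": force on the tool from outside, world axes, zero at the start; "ft_torque": the same for the moment, N m; "width": opening from 0.0 (shut) to 1.0 (fully open); "gripper_force": force on a finger pad.
Only numpy, scipy, OpenCV 4.12 (cv2) and the standard library are available. Lean on these libraries where they do the work, as an engineer would, in place of code of your own. Each camera call takes 0.05 s, during which the arm holds its last target. There are 200 camera calls.

## Working session

There is one attempt and no reset: what is moved stays moved. The work goes in short steps, Python scripts to look and compute and a tool call to move; the robot and the scene stay as the last step left them, time stands still between calls to the robot, and variables do not carry over. Pictures are saved under pics/ and viewed, at most 13 in all, crops included, and the job is handed in when it is done.

Besides the shell and the picture viewer there is one more tool, called after "Request:" as name([rows], argument=value, ...), one row to a line, values as JSON. arm_command: Moves the arm, as the interface text tells. Its arguments: {"type":"object","properties":{"targets":{"type":"array","items":{"type":"array","items":{"type":"array","items":{"type":"number"}}}},"jaw":{"type":"number"},"newtons":{"type":"number"}},"required":["targets"]}

```bash
ls; mkdir -p pics; cat > h.py <<'E'
import numpy as np, cv2
from cell import arm
from scipy.spatial.transform import Rotation as R
def rot(r):
    r=np.array(r,float); return r if r.shape==(3,3) else R.from_rotvec(r).as_matrix()
def snap(name,fn=None):
    s=arm.observe(); im=arm.get_image(name)
    if name=='wrist':
        T=np.eye(4);T[:3,:3]=rot(s['ee_rot']);T[:3,3]=s['position'];T=T@np.array(im['T_tool_cam'])
    else:
        T=np.eye(4);T[:3,:3]=rot(im['rotation']);T[:3,3]=im['xyz']
    im['T']=T
    np.save('pics/%s.npy'%(fn or name),im,allow_pickle=True)
    if fn: cv2.imwrite('pics/%s.png'%fn,im['pixels'][:,:,::-1])
    return im
def load(fn): return np.load('pics/%s.npy'%fn,allow_pickle=True).item()
def K(im): return np.array([[im['fx'],0,im['cx']],[0,im['fy'],im['cy']],[0,0,1.]])
def ray(im,u,v):
    p=cv2.undistortPoints(np.array([[[u,v]]],float),K(im),np.array(im['dist'],float))[0,0]
    return im['T'][:3,:3]@np.array([p[0],p[1],1.]), im['T'][:3,3]
def atz(im,u,v,z):
    d,o=ray(im,u,v); return o+d*(z-o[2])/d[2]
def cloud(im):
    h,w=im['z_map'].shape
    g=np.stack(np.meshgrid(np.arange(w),np.arange(h)),-1).reshape(-1,1,2).astype(float)
    p=cv2.undistortPoints(g,K(im),np.array(im['dist'],float))[:,0]
    z=im['z_map'].reshape(-1,1)
    P=(np.c_[p,np.ones(len(p))]*z)@im['T'][:3,:3].T+im['T'][:3,3]
    P[z[:,0]==0]=np.nan
    return P.reshape(h,w,3)
def proj(im,P):
    T=np.linalg.inv(im['T']); return cv2.projectPoints(np.array(P,float).reshape(-1,3),cv2.Rodrigues(T[:3,:3])[0],T[:3,3],K(im),np.array(im['dist'],float))[0][:,0]
E
python3 - <<'E'
from h import *
for n in('scene','side'):
    im=snap(n,n+'0');print(n,im['T'].round(3).tolist(),im['fx'])
s=arm.observe();print(s)
E
```

```text
pics
scene [[-0.676, 0.483, -0.556, 1.133], [0.737, 0.441, -0.513, 0.516], [-0.003, -0.757, -0.654, 0.759], [0.0, 0.0, 0.0, 1.0]] 438.6446664857624
side [[0.974, -0.133, 0.183, 0.399], [-0.226, -0.605, 0.763, -0.655], [0.01, -0.785, -0.62, 0.614], [0.0, 0.0, 0.0, 1.0]] 365.3961674460532
{'clock': 0.1, 'joints': array([-1.39659439,  0.43516028,  0.02497061,  1.57402467, -0.01159714,
        1.1340154 , -0.07509169]), 'dq': array([ 0.00036065, -0.00256957,  0.00160196, -0.00277997, -0.00012124,
        0.00138869, -0.00077641]), 'joint_efforts': array([ 3.27296926e-03, -6.69119883e+01,  9.87929218e-01, -3.15142822e+01,
       -6.05577766e-02,  3.75546212e-02,  5.21454513e-05]), 'position': array([0.17072707, 0.60076312, 0.2450119 ]), 'ee_rot': array([-4.33492470e-01, -3.11147153e+00,  2.29515124e-03]), 'force': array([-0.1482433 , -0.27833174,  0.76487735]), 'ft_torque': array([-0.05447974, -0.04254905, -0.02247896]), 'gripper_force': 0.0, 'width': 0.9976608882106105}
```

View pics/scene0.png

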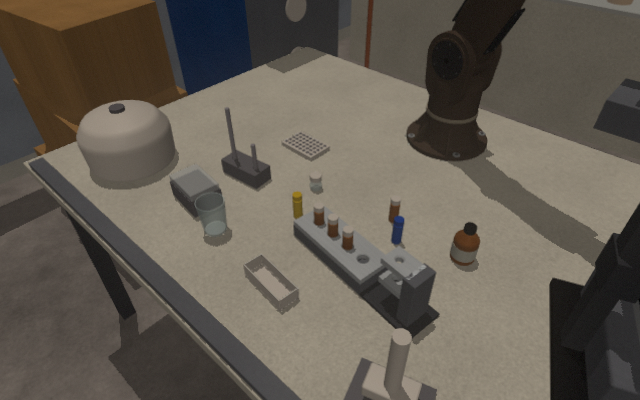

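View pics/side0.png

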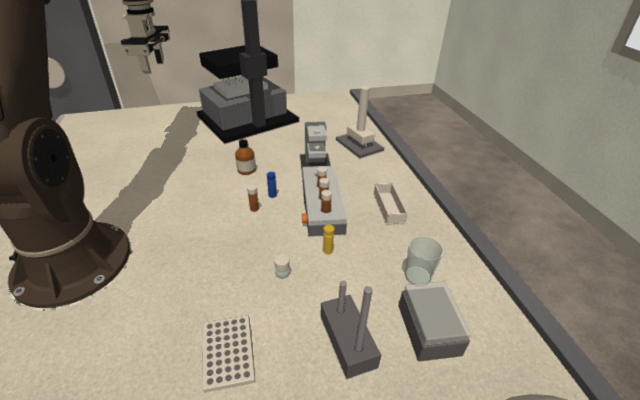

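Scene view: the spare vial is at about (395,210), with the blue look-alike at (398,230) and the yellow one at (297,205). The vials in wells 0–2 are at (319,215), (333,227) and (347,239), and well 3 at (363,258) is empty. The long rod's top is at (228,109) and the short rod's at (254,146). I'll measure these now.

```bash
python3 - <<'E'
from h import *
im=load('scene0');sd=load('side0')
print('well3',atz(im,363,258,.05).round(3))
for n,u,v,z in(('spare cap',395,200,.072),('rodtop',228,109,.2),('short',254,146,.12),('v0',319,208,.1),('v2',347,231,.1)): print(n,atz(im,u,v,z).round(3))
for n,u,v,z in(('spare cap',253,189,.072),('rodtop',367,290,.2),('short',343,284,.12)): print('side',n,atz(sd,u,v,z).round(3))
for nm,i in(('scene',im),('side',sd)):
    C=cloud(i).reshape(-1,3);w3=atz(im,363,258,.05)
    near=np.hypot(C[:,0]-w3[0],C[:,1]-w3[1])<.25
    for z in(.05,.13):
        m=near&(abs(C[:,2]-z)<.004); P=C[m]
        r=cv2.minAreaRect(P[:,:2].astype(np.float32)*1000); print(nm,z,m.sum(),r,'med z',np.median(P[:,2]))
    for n,p,z in(('spare',atz(im,395,200,.072),.072),('rod',atz(im,228,109,.2),.2)):
        m=(np.hypot(C[:,0]-p[0],C[:,1]-p[1])<.03)&(C[:,2]>.02); P=C[m]
        print(nm,n,m.sum(),np.nanmean(P,0).round(4),np.nanmax(P[:,2]) if m.any() else 0)
    p=atz(im,228,109,.2); m=(np.hypot(C[:,0]-p[0],C[:,1]-p[1])<.12)&(abs(C[:,2]-.045)<.004)
    print('rest',m.sum(),cv2.minAreaRect(C[m][:,:2].astype(np.float32)*1000))
E
```

```text
well3 [0.609 0.15  0.05 ]
spare cap [0.428 0.102 0.072]
rodtop [ 0.554 -0.348  0.2  ]
short [ 0.548 -0.267  0.12 ]
v0 [0.595 0.008 0.1  ]
v2 [0.609 0.102 0.1  ]
side spare cap [0.423 0.087 0.072]
side rodtop [ 0.549 -0.36   0.2  ]
side short [ 0.542 -0.282  0.12 ]
scene 0.05 2513 ((538.9797973632812, 109.15974426269531), (408.8872985839844, 241.2288360595703), 88.73204040527344) med z 0.049395128472764394
scene 0.13 1102 ((625.1311645507812, 262.8765869140625), (92.6213607788086, 61.71617126464844), 80.49108123779297) med z 0.12952271418788563
scene spare 201 [0.4285 0.1018 0.052 ] 0.07447595782470129
scene rod 438 [ 0.5571 -0.3501  0.0864] 0.20161401326204142
rest 559 ((550.6030883789062, -315.8539733886719), (63.84809494018555, 134.88119506835938), 6.290591239929199)
side 0.05 1624 ((613.669921875, 106.23725891113281), (408.2020263671875, 399.00860595703125), 5.716340065002441) med z 0.05015680040513043
side 0.13 300 ((627.6868896484375, 260.40618896484375), (94.23589324951172, 58.890663146972656), 86.3219985961914) med z 0.1303233801364361
side spare 194 [0.4207 0.0916 0.0511] 0.07400622333363094
side rod 1191 [ 0.5506 -0.3552  0.0827] 0.20115852958206082
rest 2122 ((589.6478271484375, -319.9576110839844), (151.70291137695312, 140.5981903076172), 2.318777084350586)
```

```bash
cat >> h.py <<'E'
def delta(goal,yaw_y=None,s=None):
    # shift in tool axes to reach goal; turn about tool z so that tool y points to world angle yaw_y(deg), tool straight down
    s=s or arm.observe(); Rm=rot(s['ee_rot']); d=Rm.T@(np.array(goal)-s['position'])
    t=np.zeros(3)
    if yaw_y is not None:
        a=np.radians(yaw_y); y=np.array([np.cos(a),np.sin(a),0]); z=np.array([0,0,-1.]); x=np.cross(y,z)
        t=R.from_matrix(Rm.T@np.c_[x,y,z]).as_rotvec()
    print('shift',d.round(4),'turn',t.round(4),'deg',np.degrees(t).round(2)); return d,t
E
python3 - <<'E'
from h import *
im=load('scene0');sd=load('side0')
print('blue',atz(im,398,219,.072).round(3),'yellow',atz(im,297,195,.072).round(3),'jar',atz(im,316,176,.045).round(3))
w=snap('wrist');print(np.array(w['T_tool_cam']).round(3).tolist(),w['fx'])
g=[.53,.10,.28]
delta(g,-8.5);delta(g,171.5)
E
```

```text
blue [0.478 0.146 0.072] yellow [ 0.574 -0.085  0.072] jar [ 0.462 -0.127  0.045]
[[-0.0, -0.955, -0.297, 0.08], [1.0, -0.0, -0.0, -0.0], [0.0, -0.297, 0.955, -0.138], [0.0, 0.0, 0.0, 1.0]] 343.1896052654666
shift [-0.4825 -0.3836 -0.0343] turn [-9.0000e-04  1.0000e-03  1.4423e+00] deg [-5.000e-02  6.000e-02  8.264e+01]
shift [-0.4825 -0.3836 -0.0343] turn [-1.0000e-03 -9.0000e-04 -1.6993e+00] deg [-6.000e-02 -5.000e-02 -9.736e+01]
```

Request:
arm_command([
  [[0, 0, 0, 0, 0, 0.16], [0, 0, 0, 0, 0, 0.16], [0, 0, 0, 0, 0, 0.16], [0, 0, 0, 0, 0, 0.16], [0, 0, 0, 0, 0, 0.16], [0, 0, 0, 0, 0, 0.16], [0, 0, 0, 0, 0, 0.16], [0, 0, 0, 0, 0, 0.16], [0, 0, 0, 0, 0, 0.16], [0, 0, 0, 0, 0, 0]],
], jaw=0.05)

```text
clock: 1.4
position: [0.1706, 0.6011, 0.2454]
ee_rot: [2.376, 2.054, -0.0]
force: [-0.5, 0.3, -0.1]
width: 0.545
gripper_force: 0.0
```

```bash
python3 - <<'E'
from h import *
delta([.53,.10,.28],-8.5)
E
```

```text
shift [-0.444   0.428  -0.0342] turn [0.0002 0.0006 0.0034] deg [0.01 0.03 0.2 ]
```

Request:
arm_command([
  [[-0.034, 0.033, -0.01, 0, 0, 0], [-0.034, 0.033, -0.01, 0, 0, 0], [-0.034, 0.033, -0.01, 0, 0, 0], [-0.034, 0.033, 0, 0, 0, 0], [-0.034, 0.033, 0, 0, 0, 0], [-0.034, 0.033, 0, 0, 0, 0], [-0.034, 0.033, 0, 0, 0, 0], [-0.034, 0.033, 0, 0, 0, 0], [-0.034, 0.033, 0, 0, 0, 0], [-0.034, 0.033, 0, 0, 0, 0]],
])

```text
clock: 2.65
position: [0.4485, 0.2155, 0.2759]
ee_rot: [-2.373, -2.059, -0.001]
force: [0.4, 0.4, -0.2]
width: 0.545
gripper_force: 0.0
```

Request:
arm_command([
  [[-0.034, 0.033, 0, 0, 0, 0], [-0.034, 0.033, 0, 0, 0, 0], [-0.034, 0.033, 0, 0, 0, 0], [0, 0, 0, 0, 0, 0], [0, 0, 0, 0, 0, 0]],
])

```text
clock: 3.28
position: [0.5305, 0.1019, 0.2755]
ee_rot: [-2.375, -2.056, 0.001]
force: [-0.1, 1.3, -0.8]
width: 0.542
gripper_force: 0.0
```

```bash
python3 - <<'E'
from h import *
snap('wrist','w1')
s=arm.observe();print(s['position'],s['joints'],s['width'])
E
```

```text
[0.53032407 0.10253584 0.27550108] [-0.77687047  0.29676944  0.63655608  1.77467673 -0.19372942  1.1337797
 -0.22152752] 0.5479671157920603
```

View pics/w1.png

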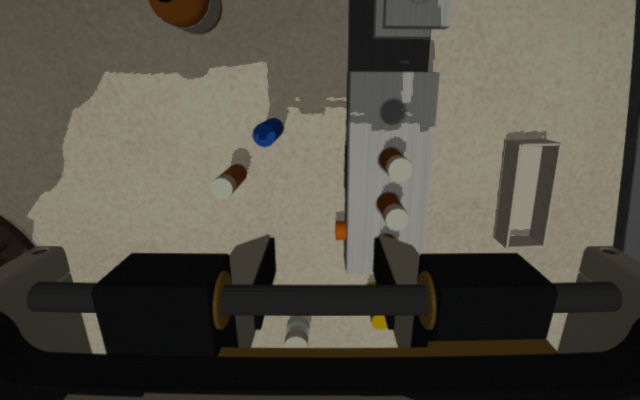

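The wrist view shows the spare cap at (222,187), the blue vial at (268,131), the empty well at (392,112), the seated caps at (400,169) and (396,217), and the block's top edges at columns 348–437.

```bash
python3 - <<'E'
from h import *
im=load('w1');C=cloud(im)
print('spare',atz(im,222,187,.072).round(4),'well3',atz(im,392,112,.05).round(4),'v2',atz(im,400,169,.1).round(4),'v1',atz(im,396,217,.1).round(4),'blue',atz(im,277,126,.072).round(4))
P=C.reshape(-1,3)
def cap(u,v,z,r=.016):
    c=atz(im,u,v,z);m=(np.hypot(P[:,0]-c[0],P[:,1]-c[1])<r)&(abs(P[:,2]-z)<.004)
    (x,y),rad=cv2.minEnclosingCircle(P[m][:,:2].astype(np.float32)*1000)
    print('cap',m.sum(),P[m].mean(0).round(4),x,y,rad)
cap(222,187,.072);cap(400,169,.1);cap(396,217,.1)
# block edges: pixel rows
m=(abs(C[:,:,2]-.05)<.004)
for r in(90,120,145,180,200):
    c=np.where(m[r,330:460])[0]+330
    a,b=atz(im,c.min()-.5,r,.05),atz(im,c.max()+.5,r,.05); print(r,c.min(),c.max(),a.round(4)[:2],b.round(4)[:2],((a+b)/2).round(4)[:2],np.linalg.norm(a-b).round(4))
E
```

```text
spare [0.4234 0.1001 0.072 ] well3 [0.6088 0.1486 0.05  ] v2 [0.6025 0.1    0.1   ] v1 [0.5949 0.0525 0.1   ] blue [0.4915 0.1533 0.072 ]
cap 402 [0.4224 0.0984 0.0712] 421.7505798339844 98.28643035888672 12.1190767288208
cap 492 [0.6021 0.0989 0.0992] 602.3055419921875 98.49845886230469 12.03352165222168
cap 440 [0.5951 0.0498 0.0992] 595.111572265625 49.28123474121094 12.177090644836426
90 350 437 [0.5678 0.1766] [0.6571 0.1642] [0.6125 0.1704] 0.0901
120 349 435 [0.5631 0.1469] [0.6533 0.1341] [0.6082 0.1405] 0.0911
145 349 433 [0.5599 0.1209] [0.6498 0.1081] [0.6048 0.1145] 0.0908
180 349 430 [0.5551 0.0828] [0.6445 0.0699] [0.5998 0.0763] 0.0903
200 349 428 [0.5523 0.0599] [0.641 0.047] [0.5967 0.0535] 0.0897
```

```bash
python3 - <<'E'
from h import *
delta([.422,.0984,.055],-8)
E
```

```text
shift [-0.0196 -0.1064  0.2206] turn [-0.0008 -0.0004 -0.0033] deg [-0.05 -0.02 -0.19]
```

Request:
arm_command([
  [[-0.007, -0.035, 0.02, 0, 0, -0.003], [-0.006, -0.035, 0.02, 0, 0, 0], [-0.0066, -0.0364, 0.03, 0, 0, 0], [0, 0, 0.03, 0, 0, 0], [0, 0, 0.03, 0, 0, 0], [0, 0, 0.0306, 0, 0, 0], [0, 0, 0.03, 0, 0, 0], [0, 0, 0.03, 0, 0, 0], [0, 0, 0, 0, 0, 0], [0, 0, 0, 0, 0, 0]],
])

```text
clock: 4.58
position: [0.423, 0.098, 0.0559]
ee_rot: [-2.373, -2.059, -0.001]
force: [-0.5, -0.7, 0.9]
width: 0.547
gripper_force: 0.0
```

Request:
arm_command([
  [[0, 0, 0, 0, 0, 0], [0, 0, 0, 0, 0, 0], [0, 0, 0, 0, 0, 0], [0, 0, 0, 0, 0, 0]],
], jaw=0, newtons=15)

```text
clock: 5.08
position: [0.423, 0.0975, 0.0555]
ee_rot: [-2.374, -2.057, -0.001]
force: [-1.1, 0.1, 8.2]
width: 0.26
gripper_force: 15.0
```

```bash
python3 - <<'E'
from h import *
s=arm.observe();print(s['position'],s['width']*.0918,s['gripper_force'])
im=snap('wrist','w2');delta([.6091,.1482,.16],-8)
E
```

```text
[0.4230417  0.09753117 0.05547039] 0.023880922172923695 15.001298412680626
shift [ 0.0767  0.177  -0.1044] turn [ 0.0005 -0.0006 -0.0034] deg [ 0.03 -0.04 -0.2 ]
```

Request:
arm_command([
  [[0, 0, -0.03, 0, 0, 0], [0, 0, -0.04, 0, 0, 0], [0, 0, -0.05, 0, 0, 0], [0.02, 0.045, 0, 0, 0, 0], [0.02, 0.045, 0, 0, 0, 0], [0.02, 0.045, 0, 0, 0, 0], [0.0167, 0.042, 0, 0, 0, 0], [0, 0, 0, 0, 0, 0], [0, 0, 0, 0, 0, 0]],
])

```text
clock: 6.25
position: [0.6082, 0.1475, 0.1746]
ee_rot: [-2.375, -2.056, 0.003]
force: [-0.1, -0.2, -0.2]
width: 0.261
gripper_force: 15.0
```

```bash
python3 - <<'E'
from h import *
im=snap('wrist','w3');delta([.6091,.1482,.13],-8)
E
```

```text
shift [0.0009 0.0011 0.0448] turn [-0.0013  0.0005 -0.004 ] deg [-0.07  0.03 -0.23]
```

View pics/w3.png

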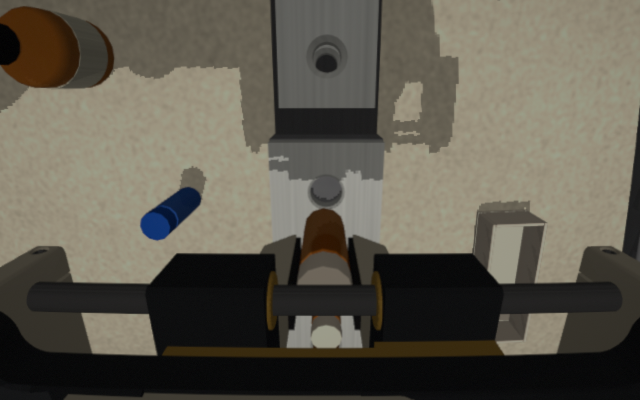

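The bracket's upper bushing is at (327,56) and the empty well at (326,190). The held vial hangs below it, its bottom edge at about (324,210). I'll enlarge this area.

```bash
python3 - <<'E'
from h import *
im=load('w3');p=im['pixels'][30:230,250:400,::-1]
cv2.imwrite('pics/c3.png',cv2.resize(np.clip(p.astype(float)*1.6,0,255).astype(np.uint8),None,fx=3,fy=3,interpolation=cv2.INTER_CUBIC))
E
```

```text
(no output)
```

View pics/c3.png

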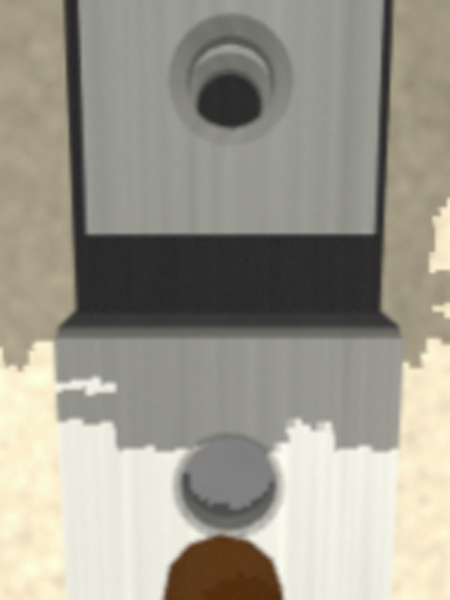

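```bash
python3 - <<'E'
from h import *
im=load('w3')
w=atz(im,325.9,191.7,.05);b=atz(im,326.7,56,.13)
print('well',w.round(4),'bush',b.round(4),'d',np.linalg.norm((b-w)[:2]),np.degrees(np.arctan2(*(b-w)[:2])))
for l,r,t,bt,z in((173,284,432,540,.05),(168,294,12,146,.13)):
    f=lambda a,c:atz(im,250+a/3-.33,30+c/3-.33,z)[:2]
    print('dia',np.linalg.norm(f(l,(t+bt)/2)-f(r,(t+bt)/2)),np.linalg.norm(f((l+r)/2,t)-f((l+r)/2,bt)),(f((l+r)/2,t)+f((l+r)/2,bt))/2)
e=atz(im,324,208.3,.119);s=arm.observe();print('vial front edge in tool',rot(s['ee_rot']).T@(e-s['position']),s['position'])
P=cloud(im).reshape(-1,3)
print('well in tool',rot(s['ee_rot']).T@(w-s['position']))
E
```

```text
well [0.6101 0.1486 0.05  ] bush [0.6236 0.2423 0.13  ] d 0.09471347909826357 8.215693802361704
dia 0.029576186453118467 0.030055982164820572 [0.61000628 0.14834361]
dia 0.020941171357355494 0.021031317213362506 [0.62358551 0.24214413]
vial front edge in tool [0.01176528 0.00066422 0.05581327] [0.60790421 0.14749827 0.17482008]
well in tool [0.00142013 0.00216831 0.12481671]
```

Request:
arm_command([
  [[0.0012, 0.0015, 0.03, 0, 0, -0.002], [0, 0, 0.025, 0, 0, 0], [0, 0, 0.01, 0, 0, 0], [0, 0, 0, 0, 0, 0], [0, 0, 0, 0, 0, 0]],
])

```text
clock: 6.92
position: [0.611, 0.149, 0.1113]
ee_rot: [2.372, 2.059, 0.002]
force: [0.6, -0.2, 0.6]
width: 0.257
gripper_force: 15.0
```

Request:
arm_command([
  [[0, 0, 0.004, 0, 0, 0], [0, 0, 0.004, 0, 0, 0], [0, 0, 0, 0, 0, 0]],
])

```text
clock: 7.3
position: [0.6112, 0.1487, 0.1036]
ee_rot: [2.373, 2.059, 0.003]
force: [-3.0, -1.8, 13.0]
width: 0.256
gripper_force: 15.0
```

Request:
arm_command([
  [[0, -0.0013, 0, 0, 0, 0], [0, 0, 0, 0, 0, 0]],
])

```text
clock: 7.55
position: [0.6109, 0.1487, 0.1037]
ee_rot: [2.372, 2.057, 0.005]
force: [-0.2, -2.2, 10.2]
width: 0.262
gripper_force: 15.0
```

Request:
arm_command([
  [[0, 0, 0.003, 0, 0, 0], [0, 0, 0, 0, 0, 0]],
])

```text
clock: 7.8
position: [0.6109, 0.1484, 0.1014]
ee_rot: [2.372, 2.057, 0.005]
force: [-3.8, -2.2, 17.7]
width: 0.262
gripper_force: 15.0
```

Request:
arm_command([
  [[-0.0006, -0.001, -0.005, 0, 0, 0], [0, 0, 0, 0, 0, 0]],
])

```text
clock: 8.05
position: [0.6083, 0.1489, 0.1044]
ee_rot: [2.372, 2.059, 0.001]
force: [0.3, -0.4, -0.2]
width: 0.256
gripper_force: 15.0
```

Request:
arm_command([
  [[0, 0, 0.003, 0, 0, 0], [0, 0, 0.003, 0, 0, 0], [0, 0, 0, 0, 0, 0]],
])

```text
clock: 8.43
position: [0.609, 0.1477, 0.0992]
ee_rot: [2.372, 2.058, 0.001]
force: [-2.6, -3.0, 13.1]
width: 0.257
gripper_force: 15.0
```

```bash
python3 - <<'E'
from h import *
im=snap('wrist','w4');p=im['pixels'][120:320,230:430,::-1]
cv2.imwrite('pics/c4.png',cv2.resize(np.clip(p.astype(float)*1.6,0,255).astype(np.uint8),None,fx=3,fy=3,interpolation=cv2.INTER_CUBIC))
print(arm.observe()['force'],arm.observe()['ft_torque'])
E
```

```text
[-1.40737511 -2.71879283 12.68222575] [-0.79095303  0.66174644  0.03142266]
```

View pics/c4.png

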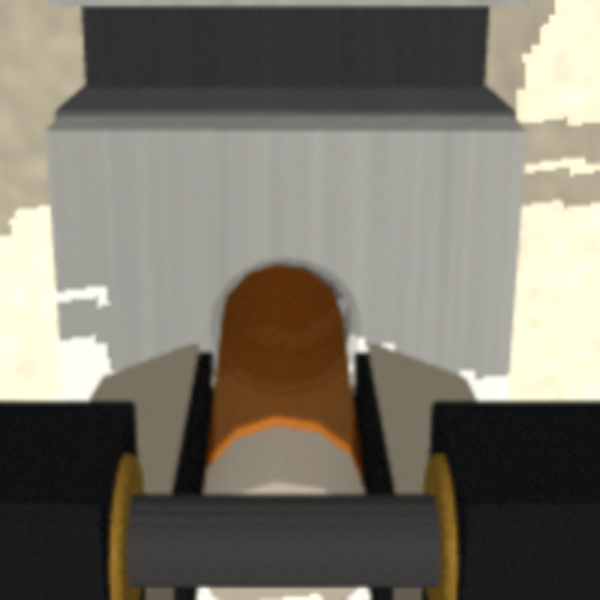

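```bash
python3 - <<'E'
from h import *
im=load('w4');s=arm.observe();Rm=rot(s['ee_rot']);p0=s['position']
T=lambda P:Rm.T@(P-p0)
t=T(atz(im,324.7,205.7,.05));print('rim top tool',t,'centre',t-[.015,0,0], p0+Rm@(t-[.015,0,0]))
for a,b in((212,300),(358,300),(223,300),(343,300)):print(a,T(atz(im,230+a/3-.33,120+b/3-.33,.05)))
d,o=ray(im,324,208);d=Rm.T@d;o=T(o)
for x in(.011,.012,.013):
    q=o+d*(x-o[0])/d[0];print(x,q,'world z',p0[2]-q[2])
# tilt: vial/cap junction (orange ring) top of arc at (280,418)
d,o=ray(im,230+280/3-.33,120+418/3-.33);d=Rm.T@d;o=T(o);q=o+d*(.012-o[0])/d[0];print('cap junction',q)
im3=load('w3')
print(rot(s['ee_rot']).round(4))
E
```

```text
rim top tool [0.01562362 0.00080473 0.04914153] centre [0.00062362 0.00080473 0.04914153] [0.60995805 0.14823403 0.05000255]
212 [ 0.00699402 -0.01344282  0.0491207 ]
358 [0.00696689 0.01502542 0.04916526]
223 [ 0.00699299 -0.01129767  0.04912406]
343 [0.00697102 0.01209888 0.04916068]
0.011 [0.011      0.00039813 0.05827372] world z 0.040869142116253865
0.012 [0.012      0.00039876 0.05543497] world z 0.04370789637513192
0.013 [0.013      0.00039939 0.05259621] world z 0.04654665063400995
cap junction [ 1.20000000e-02 -1.31831563e-05 -8.93035271e-03]
[[ 1.414e-01  9.900e-01  1.500e-03]
 [ 9.900e-01 -1.414e-01 -4.000e-04]
 [-2.000e-04  1.600e-03 -1.000e+00]]
```

Request:
arm_command([
  [[0.0005, 0.0004, 0, 0, 0, 0], [0, 0, 0, 0, 0, 0]],
])

```text
clock: 8.72
position: [0.6091, 0.1478, 0.0991]
ee_rot: [2.373, 2.057, 0.0]
force: [-4.0, -2.9, 14.9]
width: 0.258
gripper_force: 15.0
```

Request:
arm_command([
  [[-0.001, 0, 0, 0, 0, 0], [0, 0, 0, 0, 0, 0]],
])

```text
clock: 8.98
position: [0.6091, 0.1475, 0.0991]
ee_rot: [2.372, 2.058, 0.001]
force: [-3.6, -2.5, 12.9]
width: 0.261
gripper_force: 15.0
```

Request:
arm_command([
  [[-0.0005, -0.0013, 0, 0, 0, 0], [0, 0, 0, 0, 0, 0]],
])

```text
clock: 9.22
position: [0.6087, 0.1475, 0.0992]
ee_rot: [2.371, 2.058, 0.004]
force: [0.5, -2.1, 10.0]
width: 0.258
gripper_force: 15.0
```

Request:
arm_command([
  [[0, 0, 0.003, 0, 0, 0], [0, 0, 0, 0, 0, 0]],
])

```text
clock: 9.48
position: [0.6084, 0.1464, 0.0953]
ee_rot: [2.372, 2.056, 0.001]
force: [5.2, -4.8, 1.7]
width: 0.259
gripper_force: 15.0
```

Request:
arm_command([
  [[-0.0008, 0.0008, 0.003, 0, 0, 0], [0, 0, 0.003, 0, 0, 0], [0, 0, 0, 0, 0, 0]],
])

```text
clock: 9.85
position: [0.6083, 0.1463, 0.0886]
ee_rot: [2.372, 2.058, -0.0]
force: [4.5, -2.9, -1.5]
width: 0.257
gripper_force: 15.0
```

Request:
arm_command([
  [[-0.0004, 0.0006, 0.003, 0, 0, 0], [0, 0, 0.002, 0, 0, 0], [0, 0, 0, 0, 0, 0]],
])

```text
clock: 10.22
position: [0.6085, 0.1463, 0.0837]
ee_rot: [2.372, 2.059, -0.0]
force: [3.9, -4.5, -1.7]
width: 0.257
gripper_force: 15.0
```

Request:
arm_command([
  [[0, 0, 0.001, 0, 0, 0], [0, 0, 0, 0, 0, 0]],
])

```text
clock: 10.48
position: [0.6085, 0.1462, 0.083]
ee_rot: [2.372, 2.059, 0.0]
force: [3.8, -4.4, -0.3]
width: 0.256
gripper_force: 15.0
```

Request:
arm_command([
  [[0, 0, 0, 0, 0, 0], [0, 0, 0, 0, 0, 0], [0, 0, 0, 0, 0, 0], [0, 0, -0.02, 0, 0, 0], [0, 0, -0.04, 0, 0, 0], [0, 0, -0.06, 0, 0, 0], [0, 0, -0.06, 0, 0, 0], [0, 0, 0, 0, 0, 0], [0, 0, 0, 0, 0, 0]],
], jaw=0.045)

```text
clock: 11.6
position: [0.6082, 0.1466, 0.264]
ee_rot: [-2.372, -2.059, -0.002]
force: [-0.2, 0.4, -0.5]
width: 0.492
gripper_force: 0.0
```

```bash
python3 - <<'E'
from h import *
im=snap('wrist','w5');s=arm.observe();print(s['position'])
P=cloud(im).reshape(-1,3);ok=P[:,2]>.085
ys=np.array([.1414,.99])
for k in(0,1,2,3):
    c=np.array([.609,.148])-ys*.05*k
    m=(np.hypot(*(P[:,:2]-c).T)<.02)&(abs(P[:,2]-.1)<.006)
    if m.sum()>20: print(3-k,m.sum(),P[m].mean(0).round(4),P[m][:,2].std().round(4))
delta([.553,-.352,.30],-8)
E
```

```text
[0.60773169 0.14659446 0.26290676]
3 523 [0.6105 0.1488 0.0992] 0.001
2 476 [0.6034 0.0994 0.0991] 0.0011
1 395 [0.5961 0.0515 0.0988] 0.0012
0 204 [ 0.588  -0.0036  0.0993] 0.0006
shift [-0.5013  0.0158 -0.0371] turn [-0.001  -0.     -0.0013] deg [-0.06 -0.   -0.08]
```

View pics/w5.png

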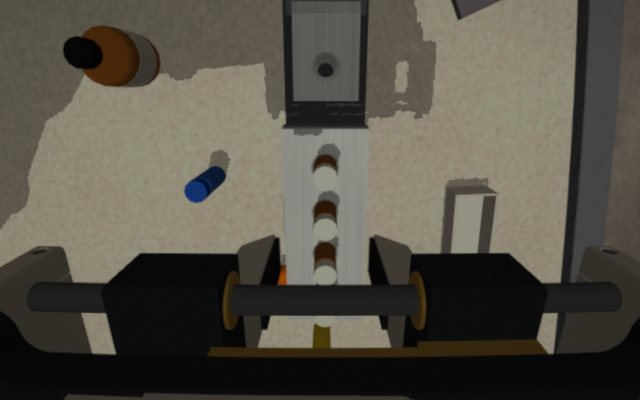

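The spare is seated: its cap reads 99 mm, level with the three others, and all four stand in line at column ~325. Next is the rod.

Request:
arm_command([
  [[-0.02, 0.0016, -0.04, 0, 0, 0], [-0.05, 0.0016, -0.037, 0, 0, 0], [-0.058, 0.0016, 0, 0, 0, 0], [-0.058, 0.0016, 0, 0, 0, 0], [-0.058, 0.0016, 0, 0, 0, 0], [-0.058, 0.0016, 0, 0, 0, 0], [-0.058, 0.0016, 0, 0, 0, 0], [-0.058, 0.0016, 0, 0, 0, 0], [-0.058, 0.0016, 0, 0, 0, 0], [-0.025, 0.0014, 0, 0, 0, 0]],
], jaw=0.05)

```text
clock: 12.9
position: [0.5512, -0.3555, 0.3386]
ee_rot: [-2.376, -2.052, 0.004]
force: [-0.1, 0.4, -0.4]
width: 0.541
gripper_force: 0.0
```

Request:
arm_command([
  [[0, 0, 0, 0, 0, 0], [0, 0, 0, 0, 0, 0], [0, 0, 0, 0, 0, 0]],
])

```text
clock: 13.28
position: [0.5543, -0.35, 0.3397]
ee_rot: [-2.369, -2.061, -0.001]
force: [-0.4, 0.4, -0.3]
width: 0.55
gripper_force: 0.0
```

```bash
python3 - <<'E'
from h import *
im=snap('wrist','w6');s=arm.observe();print(s['position'],s['joints'].round(2))
C=cloud(im);m=(abs(C[:,:,2]-.2)<.005)&(np.hypot(C[:,:,0]-.553,C[:,:,1]+.352)<.04)
P=C[m];print(m.sum(),P.mean(0) if m.sum() else 0,np.argwhere(m).mean(0))
if m.sum(): print(cv2.minEnclosingCircle(P[:,:2].astype(np.float32)*1000)); delta([*P.mean(0)[:2],.165],-8)
m=(abs(C[:,:,2]-.12)<.005)&(np.hypot(C[:,:,0]-.548,C[:,:,1]+.272)<.04);print('short',m.sum(),C[m].mean(0))
m=(abs(C[:,:,2]-.045)<.004)&(np.hypot(C[:,:,0]-.55,C[:,:,1]+.315)<.1);print('rest',m.sum(),cv2.minAreaRect(C[m][:,:2].astype(np.float32)*1000))
E
```

```text
[ 0.55425175 -0.35018775  0.33989779] [ 0.03  0.49  0.74  1.38 -0.33  1.39  0.63]
156 [ 0.55293211 -0.35727171  0.19885255] [196.30769231 323.25      ]
((552.9153442382812, -357.74835205078125), 6.165223598480225)
shift [-0.0073 -0.0003  0.1749] turn [-0.0002 -0.0009  0.0007] deg [-0.01 -0.05  0.04]
short 113 [ 0.54484027 -0.27787675  0.11897544]
rest 4580 ((548.6913452148438, -317.9610595703125), (59.9466552734375, 131.18548583984375), 6.088219165802002)
```

View pics/w6.png

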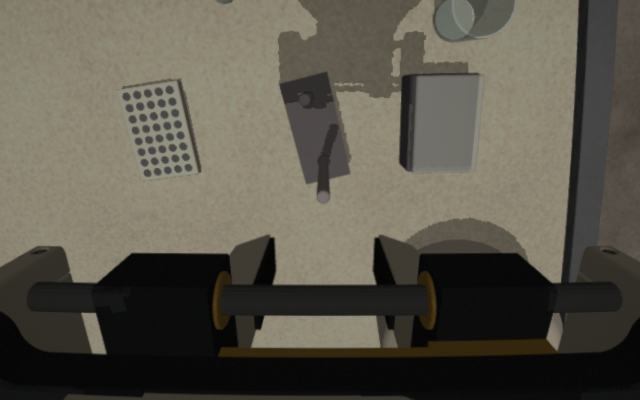

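The long rod's top is at (323,196) between the opening's columns, the short rod at (307,98) is clear, and nothing is near the fingers.

Request:
arm_command([
  [[-0.008, -0.001, 0.03, 0, 0, 0], [0, 0, 0.035, 0, 0, 0], [0, 0, 0.035, 0, 0, 0], [0, 0, 0.035, 0, 0, 0], [0, 0, 0.035, 0, 0, 0], [0, 0, 0, 0, 0, 0], [0, 0, 0, 0, 0, 0]],
], jaw=0.05)

```text
clock: 14.2
position: [0.5522, -0.3597, 0.1716]
ee_rot: [2.371, 2.059, 0.001]
force: [-0.3, -0.0, 0.4]
width: 0.545
gripper_force: 0.0
```

Request:
arm_command([
  [[0, 0, 0, 0, 0, 0], [0, 0, 0, 0, 0, 0], [0, 0, 0, 0, 0, 0], [0, 0, 0, 0, 0, 0], [0, 0, 0, 0, 0, 0]],
], jaw=0, newtons=40)

```text
clock: 14.82
position: [0.5516, -0.3596, 0.1702]
ee_rot: [2.372, 2.059, 0.0]
force: [0.4, 0.7, 1.3]
width: 0.123
gripper_force: 40.0
```

Request:
arm_command([
  [[0, 0, -0.01, 0, 0, 0], [0, 0, -0.02, 0, 0, 0], [0, 0, -0.03, 0, 0, 0], [0, 0, -0.035, 0, 0, 0], [0, 0, -0.04, 0, 0, 0], [0, 0, -0.035, 0, 0, 0], [0, 0, 0, 0, 0, 0]],
])

```text
clock: 15.7
position: [0.5519, -0.3607, 0.3435]
ee_rot: [2.369, 2.056, 0.002]
force: [0.4, -0.4, -1.3]
width: 0.122
gripper_force: 40.0
```

```bash
python3 - <<'E'
from h import *
s=arm.observe();print(s['width'],s['position'],s['force'])
delta([.6218,.2402,.34],-8.1)
E
```

```text
0.12176240081671547 [ 0.55191303 -0.36073427  0.34354607] [ 0.43120383 -0.39096076 -1.31999378]
shift [ 0.6048 -0.0155  0.0022] turn [ 0.0046  0.0022 -0.0001] deg [ 0.26  0.12 -0.  ]
```

Request:
arm_command([
  [[0.025, -0.001, 0, 0, 0, 0], [0.045, -0.0012, 0, 0, 0, 0], [0.045, -0.0012, 0, 0, 0, 0], [0.045, -0.0012, 0, 0, 0, 0], [0.045, -0.0012, 0, 0, 0, 0], [0.045, -0.0012, 0, 0, 0, 0], [0.045, -0.0012, 0, 0, 0, 0], [0.045, -0.0012, 0, 0, 0, 0], [0.045, -0.0012, 0, 0, 0, 0], [0.045, -0.0012, 0, 0, 0, 0]],
])

```text
clock: 16.95
position: [0.5996, 0.0693, 0.3392]
ee_rot: [-2.372, -2.059, 0.002]
force: [-0.3, -0.7, -1.3]
width: 0.122
gripper_force: 40.0
```

Request:
arm_command([
  [[0.045, -0.001, 0, 0, 0, 0], [0.045, -0.001, 0, 0, 0, 0], [0.045, -0.0007, 0, 0, 0, 0], [0.025, 0, 0, 0, 0, 0], [0.015, 0, 0, 0, 0, 0], [0, 0, 0, 0, 0, 0], [0, 0, 0, 0, 0, 0], [0, 0, 0, 0, 0, 0]],
])

```text
clock: 17.95
position: [0.6224, 0.2397, 0.3406]
ee_rot: [2.375, 2.056, 0.0]
force: [1.3, -0.7, -1.1]
width: 0.124
gripper_force: 40.0
```

```bash
python3 - <<'E'
from h import *
im=snap('wrist','w7');s=arm.observe();print(s['width'],s['position'],s['joints'].round(2))
delta([.6218,.2402,.34],-8.1)
p=im['pixels'][60:260,240:400,::-1]
cv2.imwrite('pics/c7.png',cv2.resize(np.clip(p.astype(float)*2,0,255).astype(np.uint8),None,fx=3,fy=3,interpolation=cv2.INTER_CUBIC))
E
```

```text
0.11966425125203253 [0.62240411 0.24006038 0.34051334] [-0.84  0.5   0.65  1.35 -0.3   1.39 -0.34]
shift [ 0.0001 -0.0006  0.0005] turn [ 0.0004 -0.0001 -0.0016] deg [ 0.02 -0.01 -0.09]
```

View pics/c7.png

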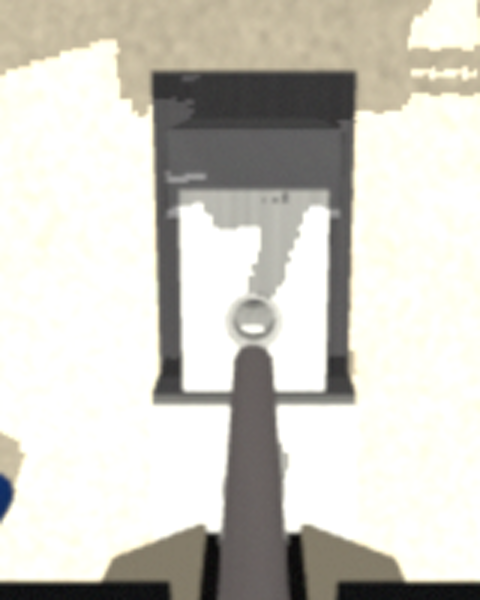

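```bash
python3 - <<'E'
from h import *
im=load('w7');s=arm.observe();Rm=rot(s['ee_rot']);p0=s['position'];T=lambda P:Rm.T@(P-p0)
px=lambda a,b:(240+a/3-.33,60+b/3-.33)
print('rim tool',T(atz(im,*px(253.5,320.5),.13)))
print('rim l,r',T(atz(im,*px(226,320),.13)),T(atz(im,*px(281,320),.13)))
# predicted foot & taper circle pixels (crop coordinates) for a rod centred on tool axis
th=np.linspace(0,2*np.pi,73)
for r,z in((.0042,.16),(.006,.156),(.006,.04)):
    q=np.c_[r*np.cos(th),r*np.sin(th),0*th+z];P=p0+q@Rm.T
    c=(proj(im,P)-[240,60]+.33)*3;print(r,z,'u',c[:,0].min().round(1),c[:,0].max().round(1),'v',c[:,1].min().round(1),c[:,1].max().round(1))
for r,z in((.0105,.13),(.0075,.127)):
    pass
C=cloud(im);
# rod depth points in tool frame: centre line along tool z
q=((C.reshape(-1,3)-p0)@Rm);m=(np.hypot(q[:,0],q[:,1])<.02)&(q[:,2]>.03)&(q[:,2]<.158)
q=q[m]
for a,b in((.03,.06),(.06,.09),(.09,.12),(.12,.15)):
    k=q[(q[:,2]>a)&(q[:,2]<b)];print(a,len(k),'x max',np.percentile(k[:,0],90),'y mid',(k[:,1].min()+k[:,1].max())/2,k[:,1].min(),k[:,1].max())
E
```

```text
rim tool [0.00261248 0.00067833 0.21051397]
rim l,r [ 0.00279865 -0.00883175  0.2105103 ] [0.00278157 0.01018891 0.21051769]
0.0042 0.16 u 237.3 265.3 v 352.0 379.1
0.006 0.156 u 231.0 271.6 v 349.4 388.6
0.006 0.04 u 218.5 282.2 v 501.1 559.5
0.03 383 x max 0.007388015493998603 y mid 0.0007558850570861236 -0.00503948527689455 0.006551255391066797
0.06 252 x max 0.007326174347249737 y mid 0.0008265357054925422 -0.004913114585111493 0.006566185996096577
0.09 175 x max 0.007240396611782285 y mid 0.0008719399467481759 -0.00488512296948878 0.006629002862985131
0.12 128 x max 0.0071575720809959765 y mid 0.0009052923724790119 -0.0047000111598650696 0.006510595904823093
```

Request:
arm_command([
  [[0.0014, -0.0003, 0.015, 0, 0, 0], [0, 0, 0.02, 0, 0, 0], [0, 0, 0.008, 0, 0, 0], [0, 0, 0, 0, 0, 0], [0, 0, 0, 0, 0, 0]],
])

```text
clock: 18.62
position: [0.6224, 0.2429, 0.2977]
ee_rot: [2.372, 2.059, 0.001]
force: [-0.1, -0.8, 0.0]
width: 0.121
gripper_force: 40.0
```

```bash
python3 - <<'E'
from h import *
im=snap('wrist','w8');s=arm.observe();print(s['width'],s['position'],s['force'])
Rm=rot(s['ee_rot']);p0=s['position']
C=cloud(im);q=((C.reshape(-1,3)-p0)@Rm);m=(np.hypot(q[:,0],q[:,1])<.02)&(q[:,2]>.03)&(q[:,2]<.152);q=q[m]
for a,b in((.03,.06),(.09,.12),(.12,.15)):
    k=q[(q[:,2]>a)&(q[:,2]<b)];print(a,len(k),'x max',np.percentile(k[:,0],90),'y mid',(k[:,1].min()+k[:,1].max())/2)
p=im['pixels'][100:260,260:390,::-1]
cv2.imwrite('pics/c8.png',cv2.resize(np.clip(p.astype(float)*1.3,0,255).astype(np.uint8),None,fx=3.7,fy=3.7,interpolation=cv2.INTER_CUBIC))
E
```

```text
0.11899752113372739 [0.62247874 0.24289724 0.29786058] [-0.30494262  0.19027367 -2.07889371]
0.03 383 x max 0.007728352554772923 y mid 0.0006245556213540365
0.09 179 x max 0.0075978252348697685 y mid 0.0007121505155264747
0.12 127 x max 0.007488978653160945 y mid 0.0007572604978742493
```

View pics/c8.png

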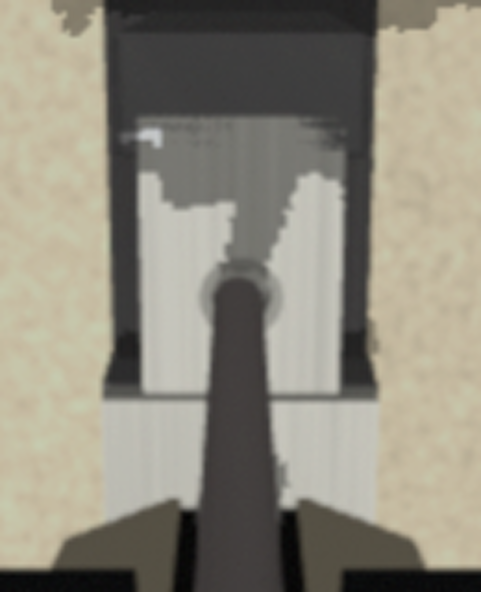

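```bash
python3 - <<'E'
from h import *
im=load('w8');s=arm.observe();Rm=rot(s['ee_rot']);p0=s['position'];T=lambda P:Rm.T@(P-p0)
px=lambda a,b:(260+a/3.7-.36,100+b/3.7-.36)
for a,b in((241.5,295),(241.5,257),(200,295),(283,295)):print('rim',T(atz(im,*px(a,b),.13)))
th=np.linspace(0,2*np.pi,73)
for r,z,x in((.0042,.16,.0014),(.006,.156,.0014)):
    q=np.c_[x+r*np.cos(th),.0007+r*np.sin(th),0*th+z];c=(proj(im,p0+q@Rm.T)-[260,100]+.36)*3.7
    print('rod pred u',c[:,0].min(),c[:,0].max(),'v',c[:,1].min(),c[:,1].max())
E
```

```text
rim [0.00033444 0.00118233 0.16786209]
rim [0.01000881 0.00117853 0.16786763]
rim [ 0.00034118 -0.00914174  0.16785155]
rim [0.00032921 0.01150725 0.16787264]
rod pred u 222.27735163204872 256.90128069157294 v 282.1294419974941 315.62741704566497
rod pred u 214.56231711452924 264.64630077018273 v 278.87477776380314 327.2821535747476
```

Request:
arm_command([
  [[-0.0012, 0.0004, 0.006, 0, 0, 0], [0, 0, 0.006, 0, 0, 0], [0, 0, 0.006, 0, 0, 0], [0, 0, 0, 0, 0, 0]],
])

```text
clock: 19.18
position: [0.6221, 0.2416, 0.2784]
ee_rot: [-2.372, -2.059, 0.002]
force: [-0.4, -0.2, -1.0]
width: 0.125
gripper_force: 40.0
```

Request:
arm_command([
  [[0, 0, 0.006, 0, 0, 0], [0, 0, 0.006, 0, 0, 0], [0, 0, 0, 0, 0, 0]],
])

```text
clock: 19.55
position: [0.622, 0.2416, 0.2664]
ee_rot: [-2.372, -2.059, 0.002]
force: [-0.5, 0.1, -1.5]
width: 0.123
gripper_force: 40.0
```

Request:
arm_command([
  [[0, 0, 0.008, 0, 0, 0], [0, 0, 0.008, 0, 0, 0], [0, 0, 0.008, 0, 0, 0], [0, 0, 0.004, 0, 0, 0], [0, 0, 0, 0, 0, 0]],
])

```text
clock: 20.18
position: [0.6222, 0.2416, 0.2387]
ee_rot: [-2.372, -2.059, 0.001]
force: [-0.5, 0.3, -1.0]
width: 0.122
gripper_force: 40.0
```

Request:
arm_command([
  [[0, 0, 0.005, 0, 0, 0], [0, 0, 0.005, 0, 0, 0], [0, 0, 0, 0, 0, 0]],
])

```text
clock: 20.55
position: [0.6221, 0.2416, 0.2286]
ee_rot: [-2.372, -2.059, 0.001]
force: [0.6, -0.6, -2.1]
width: 0.118
gripper_force: 40.0
```

Request:
arm_command([
  [[0, 0, 0.005, 0, 0, 0], [0, 0, 0.005, 0, 0, 0], [0, 0, 0.005, 0, 0, 0], [0, 0, 0, 0, 0, 0]],
])

```text
clock: 21.05
position: [0.6222, 0.2416, 0.2136]
ee_rot: [-2.372, -2.059, 0.001]
force: [-0.4, -0.0, -1.2]
width: 0.122
gripper_force: 40.0
```

Request:
arm_command([
  [[0, 0, 0.005, 0, 0, 0], [0, 0, 0.005, 0, 0, 0], [0, 0, 0.005, 0, 0, 0], [0, 0, 0.0045, 0, 0, 0], [0, 0, 0, 0, 0, 0], [0, 0, 0, 0, 0, 0], [0, 0, 0, 0, 0, 0]],
])

```text
clock: 21.92
position: [0.6224, 0.2417, 0.1948]
ee_rot: [2.372, 2.059, 0.0]
force: [0.1, -0.9, -1.9]
width: 0.118
gripper_force: 40.0
```

```bash
python3 - <<'E'
from h import *
s=arm.observe();print(s['clock'],s['position'],s['force'],s['width'],np.abs(s['dq']).max())
im=snap('side','s9');sc=snap('scene')
# rod top height from depth
for i in(im,sc):
    P=cloud(i).reshape(-1,3);m=(np.hypot(P[:,0]-.622,P[:,1]-.2415)<.012)&(P[:,2]<.16)&(P[:,2]>.012);print(np.sort(P[m][:,2].round(3))[::8][:20])
p=im['pixels'][90:230,260:400,::-1];q=sc['pixels'][180:320,300:440,::-1]
o=np.hstack([cv2.resize(x,None,fx=2.8,fy=2.8,interpolation=cv2.INTER_CUBIC) for x in(p,q)])
cv2.imwrite('pics/c9.png',np.clip(o*1.5,0,255).astype(np.uint8))
E
```

```text
21.925 [0.62239977 0.2416996  0.19483385] [ 0.05810124 -0.93027653 -1.94855   ] 0.11800192505127577 0.0034488959491570884
[0.037 0.074 0.075 0.078 0.085 0.092 0.099 0.128 0.13  0.131 0.137 0.144
 0.15  0.156]
[0.061 0.071 0.073 0.074 0.076 0.078 0.083 0.125 0.128 0.128 0.129 0.129
 0.13  0.132 0.135 0.138 0.142 0.146 0.149 0.151]
```

View pics/c9.png

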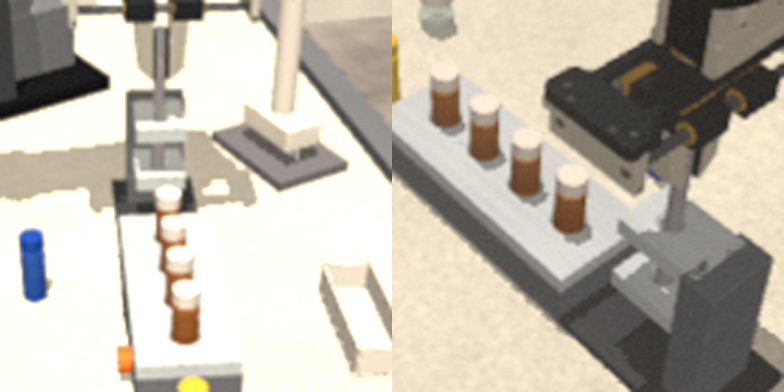

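The rod goes through both bushings, the four vials stand upright in their wells, and only the rod's weight shows on the wrist. From the grasp offset of 160 mm, the tip is at about 35 mm, against a midpoint of 34 mm.

```bash
python3 -c "
from cell import arm
print(arm.sign_off())"
```

```text
the job is handed in; nothing more can be done
None
```

The spare vial is seated upright in well 3 and released, and the long rod is held still through both bushings with its tip about 35 mm above the table (midway is 34 mm). I handed the job in after about 22 s; no verdict was returned.

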